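Turn the charging carousel until the radio faces front

ROBOT

A 6-joint arm with a two-finger parallel gripper is mounted at the origin on the work surface. World frame = base frame: x ahead of the robot, y to its left, z up, the work surface at z = 0. Lengths are in mm, angles in rad, forces in N, time in s.
With the tool pointing down it reaches from about 350 to 975 mm from the base axis. Payload 7.1 kg.
Tool frame: the origin (TCP) lies at the centre of the arm's flange, where the gripper is bolted on; the fingertips stand 182 mm ahead of it and the grasp point (between the pads) lies 163 mm ahead of it; z points along the fingers, y is the line along which they close (so a half turn about z gives the same grasp; the last joint's range is limited). The gripper opens to 88 mm and grips with 3 to 60 N. Pads are 20 mm wide; open, the fingers measure 115 mm over their backs; the gripper's body (75 mm by 178 mm) begins 61 mm behind the grasp point.
Start: joints at [1.329, 0.423, 1.63, -0, 1.089, -0.019], TCP at [138.07, 609.543, 404.675] pointing down, gripper open.
Joint ranges: [-3, 3], [-0.9, 2.11], [0.09, 2.58], [-1.31, 4.45], [0.11, 2.69], [-2.54, 2.54]. Speed limits (rad/s): [2.39, 2.39, 3.01, 3.14, 3.14, 3.14].

INTERFACE

Orientations are given as a rotation vector (axis times angle).
In Python, from workcell import readout, get_image, ctrl gives the robot as it stands.
- The arm moves only by the tool step_arm, never from a script. Its argument "targets" is a list that holds one entry, the list of rows, each a list of 7 numbers: the shift along the world's x, y, z as a fraction of full scale, then the turn, a rotation vector about the world's x, y, z as a fraction of full scale, then the opening, from 0 (shut) to 1 (fully open). In form: [[[dx, dy, dz, wx, wy, wz, claw], ...]]. A call has exactly 5 rows; each row shifts and turns the commanded pose from where the row before left it; what a row does not reach is not made up. Full scale, the value 1, is 0.05 m for a shift and 4 degrees for a turn. A row lasts 1/8 s, in which the tool goes at most 62.5 mm and 10.7 degrees, less where a joint would pass 70% of its speed; a pose out of reach is approached as far as the arm can. A call with a number of a shift or a turn outside -1 to 1 is refused whole. A call with a gripper value outside its range is refused whole. The fingers move at their own pace and stop on an object; the grip force is fixed at half the most. Time passes only in rows, so rows that do not move let the fingers close, or fill a call up. It gives the time, the measured TCP pose, the force, the opening and the grip force at its end, in the units of the state.
- readout.get_obs(): the state, without advancing time (a new reading comes with each control period).
- get_image(name): name is "scene" or "side" or "wrist"; returns a dict with "pixels" (480x640x3 uint8, red, green, blue), "intrinsics" (3x3 intrinsics, pixels), "extrinsics" (4x4, takes a point from world to camera coordinates). Camera axes: x right, y down, z forward; pixel columns grow to the right and rows downward; lengths in mm; the calibration is good to about 2 mm. The wrist camera is an equidistant fisheye: a pixel r from the principal point sees the ray r / f radians off the axis. A picture is of the moment at which its call begins. There is no depth.
- ctrl.close_job(): hands the job in; it is judged then, once.
The state is a dict: "t": time; "qpos": joint angles; "qvel": joint speeds; "joint_torque": joint torques, N m; "ee_pos": TCP position; "orientation": TCP orientation; "ft_force": force on the tool from outside, world axes, zero at the start; "moment": the same for the moment, N m; "width": finger opening in mm; "grasp_force": force on a finger pad.
Only numpy, scipy, OpenCV 4.12 (cv2) and the standard library are available. Lean on these libraries where they do the work, as an engineer would, in place of code of your own. Each camera call takes 0.05 s, during which the arm holds its last target. There are 200 camera calls.

TASK

Gently turn the round charging carousel by pushing its rim or the upright finger pegs along the rim, until the two-way radio (the one device with a stub antenna) stands squarely at the front, in line with the pointed tongue of the stand, and leave the carousel at rest there. Do not touch, lift or tip any of the devices in the slots, and leave the other things on the desk where they are.

Things in the scene. Friction and masses are not known exactly. Their poses are not given: they have to be found in the camera images.
- carousel (a joint): how far the carousel has turned since the start about the vertical axis through hub, in rad, 0 at the start, growing anticlockwise seen from above. No stop within 1.5 turns. Friction about 0.18 N m (1.2 N at the pegs): pushed slowly, it stops within 3 degrees of being let go. The radio starts 50 degrees or more from the front, either way.
- radio_bay (a point): centre of the radio's slot, on the top face of the carousel, a flat white disc 330 mm across, 16 mm thick, its top 44 mm above the desk. Six such slots stand 60 degrees apart, centred 80 mm from the axis; their collars are 18 mm high and reach out to 103 mm from the axis
- peg (a point): top centre of one of six upright aluminium finger pegs on the disc's rim, 14 mm thick, 65 mm tall (tops 109 mm above the desk), centred 152 mm from the axis, midway between neighbouring slots: this one is 30 degrees anticlockwise (from above) of the radio, the others follow every 60 degrees
- hub (a point): fixed point on the carousel's axis at the height of the disc's top face, 44 mm above the desk; its x axis points from the front to the back of the stand, and the tongue is on its -x side
- tongue_tip (a point): tip of the pointed tongue of the fixed stand, 235 mm from the axis and 12 mm above the desk; the tongue, 60 mm wide and 12 mm thick, sticks out from under the disc on the front side of the stand. The direction from hub to this point is the front.
- stand: the fixed, round, aluminium stand under the disc (190 mm across, 24 mm high); origin on the desk on the carousel's axis, its -x axis runs out along the tongue
- radio: the two-way radio, loose in its slot: dark grey, 46 mm wide, 26 mm thick, body 74 mm tall with a round stub antenna 16 mm thick rising 30 mm above it (to 148 mm above the desk) and a small round knob beside it; origin at the centre of its underside, 80 mm from the axis, on the disc's top; its -x axis (screen side) faces outwards from the carousel's axis
- scanner_a: dark grey, flat-topped pocket scanner without antenna, 46 x 26 mm, 80 mm tall (to 124 mm above the desk), loose in the slot 60 degrees anticlockwise (from above) of the radio; origin at the centre of its underside; leave alone
- scanner_b: another such scanner, in the slot 120 degrees anticlockwise of the radio; leave alone
- scanner_c: another such scanner, in the slot 120 degrees clockwise of the radio; leave alone
- battery: low dark grey battery pack with a brass contact plate on top, 46 x 26 mm, 45 mm tall, loose in the slot 60 degrees clockwise of the radio; origin at the centre of its underside; leave alone (the slot opposite the radio is empty)
- spare_pack: dark grey battery pack 70 x 46 x 26 mm lying on the desk beside the carousel, 215 mm or more from its axis; origin under its centre; leave alone
- mouse: black computer mouse 100 x 58 x 32 mm on the desk; leave alone
- stapler: stapler 130 x 36 x 46 mm on the desk; leave alone
- mug: white mug 80 mm across, 92 mm tall; leave alone
- tape: roll of brown tape lying flat, 90 mm across, 24 mm tall; leave alone

How it is judged:
By the outcome, as a careful person would: the job done as asked, in the order asked, and still so for the second after the job is handed in, with the robot touching nothing.
It also fails if it takes over 48 s, if anything falls off the work surface, if the arm or the gripper's body presses on something with over 40 N, if the wrist force passes 120 N, or if a joint passes its speed limit or range.

## Working session

There is one attempt and no reset: what is moved stays moved. The work goes in short steps, Python scripts to look and compute and a tool call to move; the robot and the scene stay as the last step left them, time stands still between calls to the robot, and variables do not carry over. Pictures are saved under pics/ and viewed, at most 10 in all, crops included, and the job is handed in when it is done.

Besides the shell and the picture viewer there is one more tool, called in YAML: its name, and indented under it one key for each argument. step_arm: Moves the arm, as the interface text tells. Shift numbers are shares of 0.05 m and turn numbers shares of 4 degrees, none past 1 either way. Its arguments: {"type":"object","properties":{"targets":{"type":"array"}},"required":["targets"]}

```bash
mkdir -p pics
python3 - <<'E'
from workcell import readout, get_image
import cv2,numpy as np
o=readout.get_obs();print(o)
ims=[]
for n in("scene","side","wrist"):
    d=get_image(n);cv2.imwrite(f"pics/{n}0.png",d["pixels"][:,:,::-1]);print(n,d["intrinsics"],np.round(d["extrinsics"],3))
E
```

```text
{'t': 0.0, 'qpos': array([ 1.32900063e+00,  4.23839251e-01,  1.63065717e+00, -6.18790570e-06,
        1.08859612e+00, -1.90463964e-02]), 'qvel': array([-1.54740796e-03,  1.02155621e-04, -4.73334937e-04,  3.52618841e-04,
        9.53470152e-05,  4.28728106e-04]), 'joint_torque': array([ 8.29747842e-04, -5.44625401e+01, -2.73669684e+01,  6.44294475e-02,
        2.29890546e-02, -1.07344383e-04]), 'ee_pos': array([138.01018387, 609.29988842, 403.91537974]), 'orientation': array([-3.49145208e-01, -3.12193932e+00,  2.33699126e-03]), 'ft_force': array([-0.09923251, -0.2497388 ,  0.20633802]), 'moment': array([-0.04580538, -0.00816497,  0.0007325 ]), 'grasp_force': 0.0, 'width': 87.75504824269328}
scene [[548.04666518   0.         326.23632501]
 [  0.         548.04666518 238.29857655]
 [  0.           0.           1.        ]] [[-4.080000e-01  9.130000e-01  5.000000e-03  2.071870e+02]
 [ 6.680000e-01  3.020000e-01 -6.800000e-01 -3.090480e+02]
 [-6.230000e-01 -2.740000e-01 -7.330000e-01  1.633186e+03]
 [ 0.000000e+00  0.000000e+00  0.000000e+00  1.000000e+00]]
side [[511.97632281   0.         320.35951997]
 [  0.         511.97632281 233.55370893]
 [  0.           0.           1.        ]] [[ 9.840000e-01 -1.780000e-01  8.000000e-03 -5.295550e+02]
 [-1.260000e-01 -7.260000e-01 -6.760000e-01  1.263140e+02]
 [ 1.260000e-01  6.650000e-01 -7.360000e-01  1.140707e+03]
 [ 0.000000e+00  0.000000e+00  0.000000e+00  1.000000e+00]]
wrist [[371.64829954   0.         320.26307702]
 [  0.         371.64829954 242.04852924]
 [  0.           0.           1.        ]] [[ 2.20000e-01  9.76000e-01 -0.00000e+00 -6.25492e+02]
 [ 9.38000e-01 -2.11000e-01  2.75000e-01 -3.39220e+01]
 [ 2.68000e-01 -6.10000e-02 -9.61000e-01  3.90681e+02]
 [ 0.00000e+00  0.00000e+00  0.00000e+00  1.00000e+00]]
```

View pics/scene0.png

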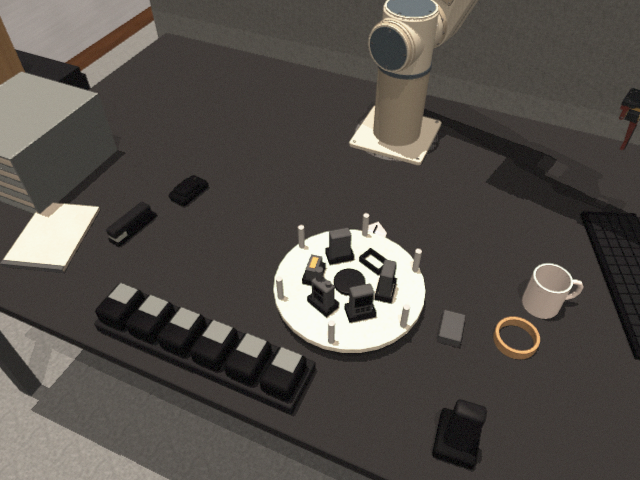

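View pics/side0.png

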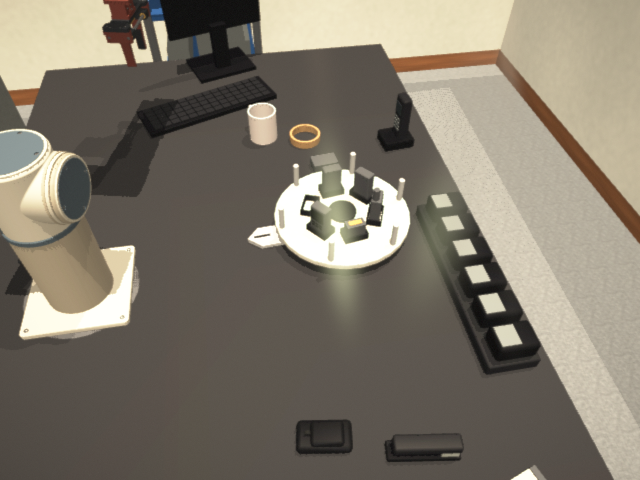

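The tongue points at the robot: its tip is at scene (376,229) and side (250,237). The radio is on the far side at scene (322,292) and side (376,205), next to the brass-topped battery. Next I'll zoom in to read the pegs.

```bash
cat > h.py <<'E'
from workcell import readout, get_image
import cv2,numpy as np
from scipy.optimize import least_squares
def ray(d,p):
    K,E=np.array(d["intrinsics"]),np.array(d["extrinsics"]);R=E[:3,:3]
    return -R.T@E[:3,3], R.T@np.linalg.solve(K,[p[0],p[1],1.])
def plane(d,p,z):
    c,v=ray(d,p);return (c+v*(z-c[2])/v[2])[:2]
def proj(d,X):
    K,E=np.array(d["intrinsics"]),np.array(d["extrinsics"]);q=K@(E[:3,:3]@np.asarray(X,float)+E[:3,3]);return q[:2]/q[2]
def crop(d,x,y,w,h,s):
    return cv2.resize(np.ascontiguousarray(d["pixels"][y:y+h,x:x+w,::-1]),None,fx=s,fy=s,interpolation=cv2.INTER_CUBIC)
E
python3 - <<'E'
from h import *
ds={n:get_image(n) for n in("scene","side")}
for n,c0 in(("scene",(350,290)),("side",(342,218))):
    d=ds[n];p=d["pixels"];m=(p.min(2)>135).astype(np.uint8)
    cs,_=cv2.findContours(m,cv2.RETR_EXTERNAL,cv2.CHAIN_APPROX_NONE)
    c=max((c for c in cs if abs(c[:,0].mean(0)-c0).max()<60),key=len)[:,0]
    P=np.array([plane(d,q,44) for q in c])
    f=least_squares(lambda a:np.hypot(*(P-a).T)-165,P.mean(0),loss="soft_l1",f_scale=2)
    print(n,len(c),f.x,np.median(np.abs(f.fun)))
a=crop(ds["scene"],265,200,170,160,3.5);b=crop(ds["side"],240,140,180,140,4)
a=cv2.resize(a,(390,367));b=cv2.resize(b,(400,311))
cv2.imwrite("pics/a.png",crop(ds["scene"],265,205,170,145,4.5));cv2.imwrite("pics/b.png",crop(ds["side"],240,145,180,130,4.4))
E
```

```text
scene 496 [611.38324334 100.26968498] 2.4048546161771753
side 743 [582.79643011  94.77285824] 24.942262952694307
```

View pics/a.png

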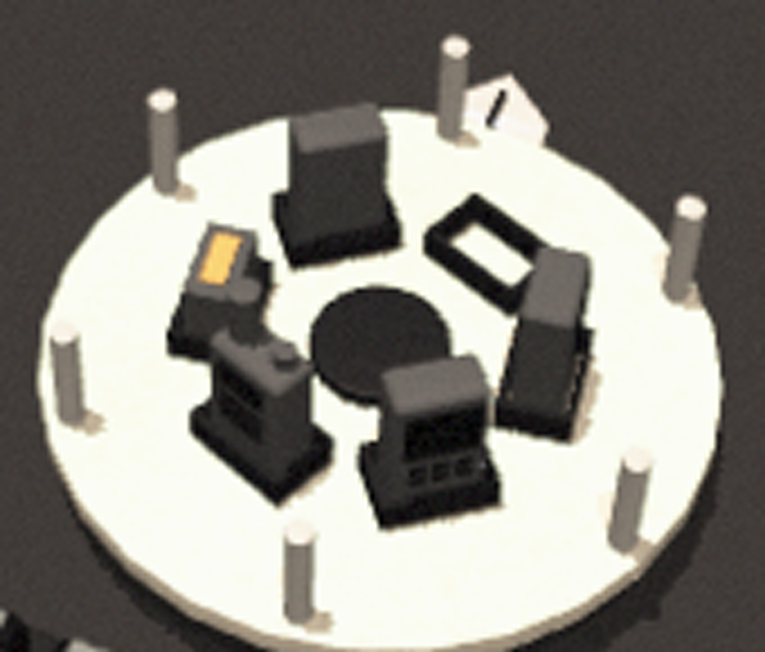

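View pics/b.png

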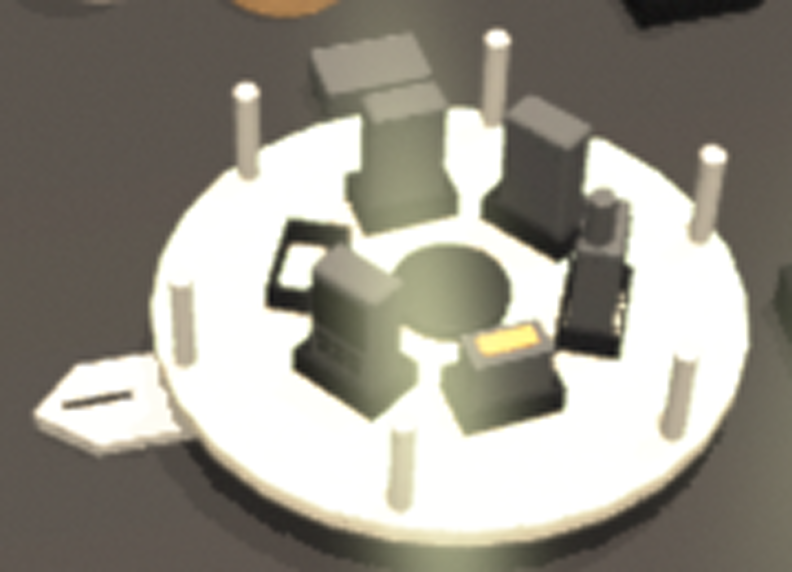

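Scene crop: the radio body is at (260,400) with its antenna at (243,300), the tongue tip is at (511,75), and all six peg tops are visible. Side crop: the tongue tip is at (37,412) and the radio antenna at (602,205).

Run:
```python
from h import *
S={"scene":(4.5,265,205,[(163,98),(455,45),(690,207),(636,460),(300,531),(65,333)],(511,75),(243,290)),"side":(4.4,240,145,[(246,92),(497,40),(712,155),(686,357),(403,430),(181,288)],(37,412),(603,195))}
for n,(s,x0,y0,pg,t,an) in S.items():
    d=get_image(n);f=lambda u:((u[0]+.5)/s-.5+x0,(u[1]+.5)/s-.5+y0)
    P=np.array([plane(d,f(u),109) for u in pg])
    F=least_squares(lambda a:np.hypot(*(P-a).T)-152,P.mean(0));h=F.x
    T=plane(d,f(t),12);A=plane(d,f(an),148)
    ang=lambda q:np.degrees(np.arctan2(q[1]-h[1],q[0]-h[0]))
    print(n,"hub",h,P.mean(0),"res",np.round(F.fun,1));print("pegs",np.round(P),[round(ang(p),1) for p in P])
    print("tip",T,ang(T),np.hypot(*(T-h)),"ant",A,ang(A),np.hypot(*(A-h)))
```

```text
scene hub [609.21544453  99.20979883] [609.52966096  99.34664312] res [ 0.3  0.3 -0.7  0.5  0.1 -0.5]
pegs [[553. -42.]
 [459.  76.]
 [515. 218.]
 [666. 241.]
 [760. 122.]
 [705. -18.]] [np.float64(-111.6), np.float64(-171.2), np.float64(128.6), np.float64(68.2), np.float64(8.8), np.float64(-50.7)]
tip [374.11777955  82.19917978] -175.8615447970889 235.71226790567923 ant [678.18041039  58.70414329] -30.427279681235134 79.98046415810867
side hub [607.34010257  94.66115458] [607.76381346  94.26656129] res [1.1 1.4 0.6 0.5 2.  0. ]
pegs [[514. 216.]
 [663. 237.]
 [758. 120.]
 [702. -25.]
 [552. -49.]
 [458.  67.]] [np.float64(127.7), np.float64(68.5), np.float64(9.5), np.float64(-51.8), np.float64(-111.1), np.float64(-169.4)]
tip [375.75317363  82.2291285 ] -176.927203172031 231.92037626895305 ant [676.52194493  57.77122095] -28.0679416695034 78.40277109541857
```

The peg at −171° can be straddled and driven 155° clockwise along its arc, with the tool yawing along. I'll travel above it first.

step_arm:
  targets:
    - [[0.43,-0.713,0,0,0,0.36,0.6],[0.43,-0.713,0,0,0,0.36,0.6],[0.43,-0.713,0,0,0,0.36,0.6],[0.43,-0.713,0,0,0,0.36,0.6],[0.43,-0.713,0,0,0,0.36,0.6]]

```text
t: 0.98
ee_pos: [246.1, 430.1, 404.8]
orientation: [0.151, 3.138, 0.001]
ft_force: [0.4, -0.3, -0.4]
width: 52.6
grasp_force: 0.0
```

step_arm:
  targets:
    - [[0.43,-0.713,0,0,0,0.36,0.6],[0.43,-0.713,0,0,0,0.36,0.6],[0.43,-0.713,0,0,0,0.36,0.6],[0.43,-0.713,0,0,0,0.36,0.6],[0.43,-0.713,0,0,0,0.36,0.6]]

```text
t: 1.6
ee_pos: [353.6, 251.9, 404.9]
orientation: [-0.046, 3.141, 0.001]
ft_force: [0.4, 0.8, 0.8]
width: 52.7
grasp_force: 0.0
```

step_arm:
  targets:
    - [[0.43,-0.713,0,0,0,0.36,0.5],[0.43,-0.713,0,0,0,0.36,0.5],[0.43,-0.713,0,0,0,0.36,0.5],[0.43,-0.713,0,0,0,0.36,0.5],[0.43,-0.713,0,0,0,0.36,0.5]]

```text
t: 2.22
ee_pos: [461.2, 73.5, 404.9]
orientation: [-0.243, 3.132, 0.0]
ft_force: [0.9, 1.3, 0.5]
width: 44.1
grasp_force: 0.0
```

Run:
```python
from h import *
from scipy.spatial.transform import Rotation as R
o=readout.get_obs();print(o['t'],o['ee_pos'],np.round(R.from_rotvec(o['orientation']).as_matrix(),3).tolist(),o['qpos'],o['width'],o['ft_force'])
```

```text
2.225 [461.16202351  73.48466807 404.8940675 ] [[-0.988, -0.154, 0.001], [-0.154, 0.988, 0.0], [-0.001, 0.0, -1.0]] [ 1.32512685e-01  1.89002470e-01  1.96834469e+00  8.75138645e-05
  9.83636198e-01 -1.59317854e+00] 44.1239289728923 [0.93408673 1.27901381 0.53631419]
```

step_arm:
  targets:
    - [[-0.012,0,-0.57,0,0,0,0.5],[-0.012,0,-0.57,0,0,0,0.5],[-0.012,0,-0.57,0,0,0,0.5],[-0.012,0,-0.57,0,0,0,0.5],[-0.012,0,-0.57,0,0,0,0.5]]

```text
t: 2.85
ee_pos: [457.7, 74.8, 261.5]
orientation: [-0.242, 3.132, 0.0]
ft_force: [-0.5, -0.1, 0.5]
width: 44.0
grasp_force: 0.0
```

Run:
```python
from h import *
d=get_image("wrist");cv2.imwrite("pics/w.png",d["pixels"][:,:,::-1])
# arc plan: 2.5 deg chunks
h=np.array([608.5,97.5]);o=readout.get_obs();print(o['ee_pos'],o['ft_force'])
```

```text
[456.41393252  74.61060816 258.69017271] [-1.84030832 -0.39396139 -1.14846102]
```

View pics/w.png

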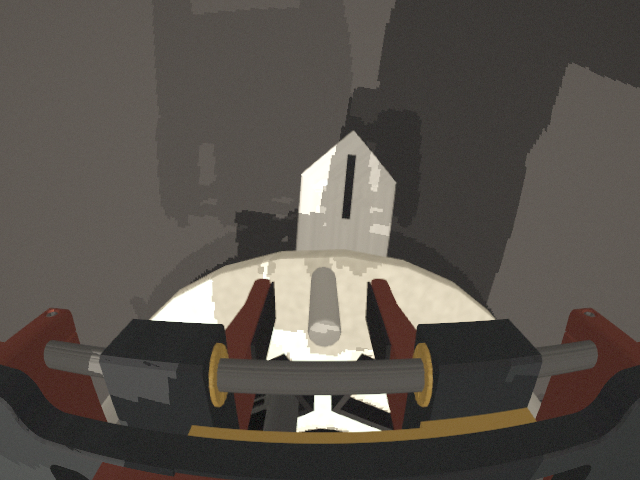

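The wrist view shows the peg at (322,300), centred between the fingertips at (262,290) and (380,290). The tongue is clear at (352,132). Next I'll tabulate the arc.

Run:
```python
import numpy as np
h=np.array([608.5,97.5]);st=[1,2,2,2.5,2.5]+[2.5]*50
a=-171.2;p=lambda a:152*np.array([np.cos(np.radians(a)),np.sin(np.radians(a))])
out=[]
for s in st:
    d=(p(a-s)-p(a))/50;a-=s;out.append([round(d[0],3),round(d[1],3),0,0,0,-s/4,.25])
for i in range(0,55,5):print([[float(v) for v in r] for r in out[i:i+5]])
```

```text
[[-0.008, 0.053, 0.0, 0.0, 0.0, -0.25, 0.25], [-0.013, 0.105, 0.0, 0.0, 0.0, -0.5, 0.25], [-0.009, 0.106, 0.0, 0.0, 0.0, -0.5, 0.25], [-0.006, 0.133, 0.0, 0.0, 0.0, -0.625, 0.25], [-0.0, 0.133, 0.0, 0.0, 0.0, -0.625, 0.25]]
[[0.006, 0.133, 0.0, 0.0, 0.0, -0.625, 0.25], [0.011, 0.132, 0.0, 0.0, 0.0, -0.625, 0.25], [0.017, 0.132, 0.0, 0.0, 0.0, -0.625, 0.25], [0.023, 0.131, 0.0, 0.0, 0.0, -0.625, 0.25], [0.029, 0.13, 0.0, 0.0, 0.0, -0.625, 0.25]]
[[0.034, 0.128, 0.0, 0.0, 0.0, -0.625, 0.25], [0.04, 0.127, 0.0, 0.0, 0.0, -0.625, 0.25], [0.045, 0.125, 0.0, 0.0, 0.0, -0.625, 0.25], [0.051, 0.123, 0.0, 0.0, 0.0, -0.625, 0.25], [0.056, 0.12, 0.0, 0.0, 0.0, -0.625, 0.25]]
[[0.061, 0.118, 0.0, 0.0, 0.0, -0.625, 0.25], [0.066, 0.115, 0.0, 0.0, 0.0, -0.625, 0.25], [0.071, 0.112, 0.0, 0.0, 0.0, -0.625, 0.25], [0.076, 0.109, 0.0, 0.0, 0.0, -0.625, 0.25], [0.081, 0.105, 0.0, 0.0, 0.0, -0.625, 0.25]]
[[0.085, 0.102, 0.0, 0.0, 0.0, -0.625, 0.25], [0.09, 0.098, 0.0, 0.0, 0.0, -0.625, 0.25], [0.094, 0.094, 0.0, 0.0, 0.0, -0.625, 0.25], [0.098, 0.09, 0.0, 0.0, 0.0, -0.625, 0.25], [0.102, 0.085, 0.0, 0.
[... 685 characters left out ...]
0.625, 0.25]]
[[0.133, 0.0, 0.0, 0.0, 0.0, -0.625, 0.25], [0.133, -0.006, 0.0, 0.0, 0.0, -0.625, 0.25], [0.132, -0.011, 0.0, 0.0, 0.0, -0.625, 0.25], [0.132, -0.017, 0.0, 0.0, 0.0, -0.625, 0.25], [0.131, -0.023, 0.0, 0.0, 0.0, -0.625, 0.25]]
[[0.13, -0.029, 0.0, 0.0, 0.0, -0.625, 0.25], [0.128, -0.034, 0.0, 0.0, 0.0, -0.625, 0.25], [0.127, -0.04, 0.0, 0.0, 0.0, -0.625, 0.25], [0.125, -0.045, 0.0, 0.0, 0.0, -0.625, 0.25], [0.123, -0.051, 0.0, 0.0, 0.0, -0.625, 0.25]]
[[0.12, -0.056, 0.0, 0.0, 0.0, -0.625, 0.25], [0.118, -0.061, 0.0, 0.0, 0.0, -0.625, 0.25], [0.115, -0.066, 0.0, 0.0, 0.0, -0.625, 0.25], [0.112, -0.071, 0.0, 0.0, 0.0, -0.625, 0.25], [0.109, -0.076, 0.0, 0.0, 0.0, -0.625, 0.25]]
```

step_arm:
  targets:
    - [[0,0.05,0,0,0,-0.25,0.25],[-0.01,0.1,0,0,0,-0.5,0.25],[-0.01,0.11,0,0,0,-0.5,0.25],[0,0.13,0,0,0,-0.625,0.25],[0,0.13,0,0,0,-0.625,0.25]]

```text
t: 3.52
ee_pos: [456.8, 101.1, 263.6]
orientation: [0.035, 3.14, 0.0]
ft_force: [-0.9, -1.6, -0.7]
width: 21.9
grasp_force: 0.7
```

step_arm:
  targets:
    - [[0.01,0.13,0,0,0,-0.625,0.25],[0.01,0.13,0,0,0,-0.625,0.25],[0.02,0.13,0,0,0,-0.625,0.25],[0.02,0.13,0,0,0,-0.625,0.25],[0.03,0.13,0,0,0,-0.625,0.25]]

```text
t: 4.15
ee_pos: [461.2, 133.6, 263.6]
orientation: [0.377, 3.118, 0.0]
ft_force: [-1.5, -1.1, 0.5]
width: 22.0
grasp_force: 0.7
```

Run:
```python
from h import *
h=np.array([608.5,97.5]);o=readout.get_obs();q=o['ee_pos'][:2]-h
print(o['t'],o['ee_pos'],np.hypot(*q),np.degrees(np.arctan2(q[1],q[0])),o['ft_force'],o['width'],o['grasp_force'],o['orientation'])
d=get_image("scene");cv2.imwrite("pics/s2.png",crop(d,265,165,170,185,3))
```

```text
4.15 [461.20540911 133.63042047 263.6155531 ] 151.66114791833002 166.2178309103203 [-1.48449088 -1.13409736  0.46749808] 22.01078179984525 0.7035288400948048 [3.76753757e-01 3.11798506e+00 3.95986538e-04]
```

View pics/s2.png

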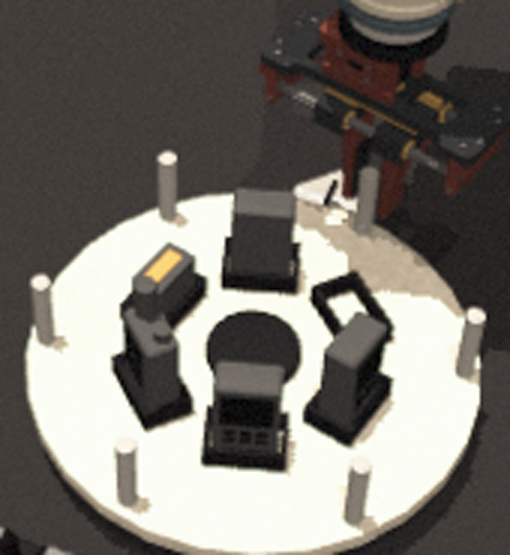

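The carousel is turning clockwise with the peg at (367,195) held between the fingers, and forces stay around 2 N. I'll continue along the arc.

step_arm:
  targets:
    - [[0.035,0.13,0,0,0,-0.625,0.25],[0.04,0.125,0,0,0,-0.625,0.25],[0.045,0.125,0,0,0,-0.625,0.25],[0.05,0.125,0,0,0,-0.625,0.25],[0.055,0.12,0,0,0,-0.625,0.25]]

```text
t: 4.82
ee_pos: [472.6, 164.8, 263.5]
orientation: [0.713, 3.058, 0.001]
ft_force: [-0.8, -0.5, 0.5]
width: 21.7
grasp_force: 0.7
```

step_arm:
  targets:
    - [[0.06,0.12,0,0,0,-0.625,0.25],[0.065,0.115,0,0,0,-0.625,0.25],[0.07,0.11,0,0,0,-0.625,0.25],[0.075,0.11,0,0,0,-0.625,0.25],[0.08,0.105,0,0,0,-0.625,0.25]]

```text
t: 5.45
ee_pos: [490.1, 192.8, 263.5]
orientation: [1.042, 2.963, 0.001]
ft_force: [-0.6, -1.2, 1.3]
width: 21.9
grasp_force: 0.7
```

step_arm:
  targets:
    - [[0.085,0.1,0,0,0,-0.625,0.25],[0.09,0.1,0,0,0,-0.625,0.25],[0.095,0.095,0,0,0,-0.625,0.25],[0.1,0.09,0,0,0,-0.625,0.25],[0.1,0.085,0,0,0,-0.625,0.25]]

```text
t: 6.08
ee_pos: [513.4, 216.3, 263.5]
orientation: [1.358, 2.832, 0.001]
ft_force: [-1.7, -0.2, 0.1]
width: 22.0
grasp_force: 0.7
```

step_arm:
  targets:
    - [[0.105,0.08,0,0,0,-0.625,0.25],[0.11,0.075,0,0,0,-0.625,0.25],[0.11,0.07,0,0,0,-0.625,0.25],[0.115,0.065,0,0,0,-0.625,0.25],[0.12,0.06,0,0,0,-0.625,0.25]]

```text
t: 6.7
ee_pos: [541.4, 233.8, 263.5]
orientation: [1.659, 2.668, 0.001]
ft_force: [-1.6, 0.6, -0.1]
width: 22.2
grasp_force: 0.7
```

```bash
cat > st.py <<'E'
from h import *
from scipy.spatial.transform import Rotation as R
h=np.array([608.5,97.5]);o=readout.get_obs();q=o['ee_pos'][:2]-h
a=np.degrees(np.arctan2(q[1],q[0]));m=R.from_rotvec(o['orientation']).as_matrix()
print(o['t'],o['ee_pos'],"r",np.hypot(*q),"ang",a,"yaw-ang",np.degrees(np.arctan2(m[1,1],m[0,1]))-a,"qz",m[:,2].round(3),o['ft_force'],o['qpos'][5])
E
python3 st.py
```

```text
6.7 [541.42177515 233.83403582 263.47842308] r 151.94228368165153 ang 116.19782190282386 yaw-ang -89.93119948928943 qz [ 0.  0. -1.] [-1.58560057  0.5802862  -0.12253324] -0.07125482842549462
```

step_arm:
  targets:
    - [[0.12,0.055,0,0,0,-0.625,0.25],[0.12,0.05,0,0,0,-0.625,0.25],[0.125,0.045,0,0,0,-0.625,0.25],[0.125,0.04,0,0,0,-0.625,0.25],[0.13,0.035,0,0,0,-0.625,0.25]]

```text
t: 7.32
ee_pos: [572.5, 245.1, 263.5]
orientation: [1.939, 2.472, 0.001]
ft_force: [-2.6, 1.3, -0.8]
width: 22.1
grasp_force: 0.7
```

step_arm:
  targets:
    - [[0.13,0.03,0,0,0,-0.625,0.25],[0.13,0.025,0,0,0,-0.625,0.25],[0.13,0.015,0,0,0,-0.625,0.25],[0.13,0.01,0,0,0,-0.625,0.25],[0.135,0.005,0,0,0,-0.625,0.25]]

```text
t: 7.95
ee_pos: [605.3, 249.4, 263.6]
orientation: [2.197, 2.246, 0.002]
ft_force: [-1.5, 1.3, -0.3]
width: 21.8
grasp_force: 0.7
```

step_arm:
  targets:
    - [[0.135,0,0,0,0,-0.625,0.25],[0.135,-0.005,0,0,0,-0.625,0.25],[0.13,-0.01,0,0,0,-0.625,0.25],[0.13,-0.015,0,0,0,-0.625,0.25],[0.13,-0.025,0,0,0,-0.625,0.25]]

```text
t: 8.57
ee_pos: [638.3, 246.6, 263.6]
orientation: [-2.428, -1.993, -0.002]
ft_force: [-0.5, 0.5, -1.6]
width: 22.0
grasp_force: 0.7
```

step_arm:
  targets:
    - [[0.13,-0.03,0,0,0,-0.625,0.25],[0.13,-0.035,0,0,0,-0.625,0.25],[0.125,-0.04,0,0,0,-0.625,0.25],[0.125,-0.045,0,0,0,-0.625,0.25],[0.125,-0.05,0,0,0,-0.625,0.25]]

```text
t: 9.2
ee_pos: [670.2, 236.5, 263.6]
orientation: [2.631, 1.717, 0.002]
ft_force: [-2.2, 0.5, 1.1]
width: 22.0
grasp_force: 0.6
```

step_arm:
  targets:
    - [[0.12,-0.055,0,0,0,-0.625,0.25],[0.12,-0.06,0,0,0,-0.625,0.25],[0.115,-0.065,0,0,0,-0.625,0.25],[0.11,-0.07,0,0,0,-0.625,0.25],[0.11,-0.075,0,0,0,-0.625,0.25]]

```text
t: 9.82
ee_pos: [698.9, 219.7, 262.1]
orientation: [-2.803, -1.418, 0.0]
ft_force: [-1.2, 1.2, 0.7]
width: 21.9
grasp_force: 0.6
```

```bash
python3 st.py
```

```text
9.825 [698.89461206 219.73422468 262.087642  ] r 152.02760134986312 ang 53.5163463438852 yaw-ang -89.84780039868477 qz [-0. -0. -1.] [-1.24518333  1.22124096  0.70112794] 0.9224677532583575
```

step_arm:
  targets:
    - [[0.105,-0.08,0,0,0,-0.625,0.25],[0.1,-0.085,0,0,0,-0.625,0.25],[0.095,-0.09,0,0,0,-0.625,0.25],[0.075,-0.075,0,0,0,-0.5,0.25],[0.035,-0.04,0,0,0,-0.25,0.25]]

```text
t: 10.45
ee_pos: [719.4, 201.3, 262.1]
orientation: [-2.921, -1.157, -0.0]
ft_force: [-1.1, 2.5, -0.4]
width: 22.0
grasp_force: 0.6
```

```bash
python3 st.py
python3 - <<'E'
from h import *
d=get_image("scene");cv2.imwrite("pics/s3.png",crop(d,265,175,170,175,3.4))
d=get_image("side");cv2.imwrite("pics/s4.png",crop(d,240,145,180,130,4.4))
E
```

```text
10.45 [719.36684931 201.27512727 262.08869346] r 151.85761526759612 ang 43.10764886972716 yaw-ang -89.86910709186311 qz [ 0.  0. -1.] [-1.14406125  2.51470516 -0.39421669] 1.0729379979401144
```

View pics/s3.png

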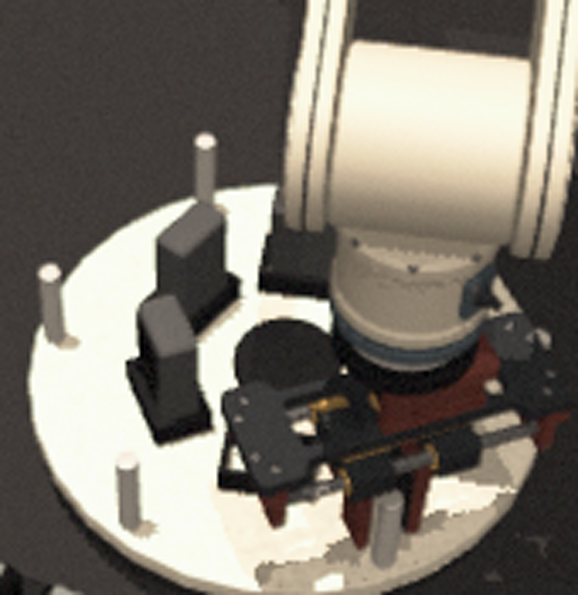

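Three free peg tops show in this crop at (205,141), (50,273) and (128,463), enough to read the current angle.

Run:
```python
from h import *
d=get_image("scene");h=np.array([609.2,99.2]);s=3.4
for u in [(205,141),(50,273),(128,463)]:
    P=plane(d,((u[0]+.5)/s-.5+265,(u[1]+.5)/s-.5+175),109);print(P,np.hypot(*(P-h)),np.degrees(np.arctan2(*(P-h)[::-1])))
```

```text
[501.41878544  -6.71544222] 151.11211438115623 -135.50023320956544
[647.83411983 -47.05567107] 151.272325740458 -75.20303768787896
[757.63838066  59.98284669] 153.53155365090726 -14.79929333677029
```

step_arm:
  targets:
    - [[0.09,-0.1,0,0,0,-0.625,0.25],[0.085,-0.105,0,0,0,-0.625,0.25],[0.08,-0.105,0,0,0,-0.625,0.25],[0.045,-0.065,0,0,0,-0.375,0.25],[0.03,-0.045,0,0,0,-0.25,0.25]]

```text
t: 11.22
ee_pos: [735.7, 180.2, 262.1]
orientation: [-3.01, -0.899, 0.0]
ft_force: [-0.5, 0.3, 1.2]
width: 21.8
grasp_force: 0.6
```

```bash
python3 st.py
cat > pk.py <<'E'
from h import *
# peg tops: bright, small spots near predicted radius; refine by centroid around prediction
import sys
g=float(sys.argv[1]);tot=[]
for n,h in(("scene",(609.2,99.2)),("side",(607.3,94.7))):
    d=get_image(n);im=cv2.cvtColor(d["pixels"],cv2.COLOR_RGB2GRAY).astype(float)
    cv2.imwrite(f"pics/{n}_f.png",crop(d,*((265,175,170,175,3.4) if n=="scene" else (240,145,180,130,4.4))))
    for k in range(6):
        a=np.radians(g+60*k);print(n,round(g+60*k),proj(d,[h[0]+152*np.cos(a),h[1]+152*np.sin(a),109]).round(1))
E
python3 pk.py 34
```

```text
11.225 [735.73228792 180.1974442  262.13193248] r 151.74624333747244 ang 33.02274593963174 yaw-ang -89.77622390046938 qz [-0.  0. -1.] [-0.54536499  0.32617741  1.1940467 ] 1.2149804409193277
scene 34 [366.1 324. ]
scene 94 [421.2 283.8]
scene 154 [401.4 230.4]
scene 214 [336.6 213.6]
scene 274 [283.1 245.2]
scene 334 [292.4 301.6]
side 34 [385.1 165.2]
side 94 [326.1 154.3]
side 154 [281. 182.]
side 214 [294.6 226.8]
side 274 [362.  241.1]
side 334 [406.9 206.8]
```

View pics/scene_f.png

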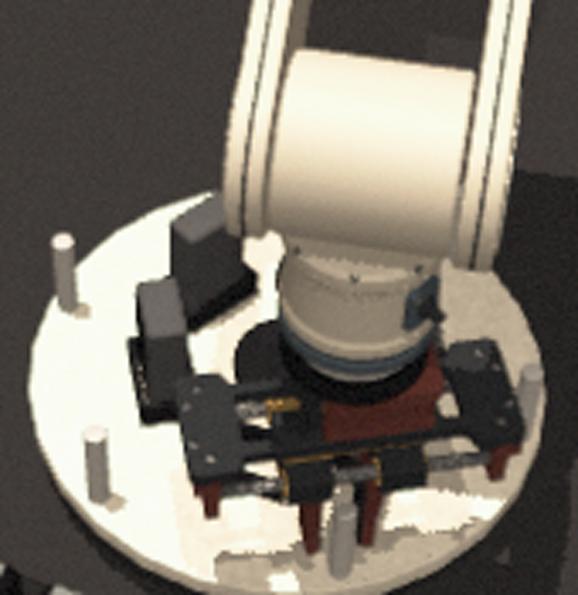

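The peg tops at (63,241) and (96,434) put the carousel within about half a degree of target. I'll nudge it slightly, open the fingers, lift, back away and check it unobstructed.

step_arm:
  targets:
    - [[0.01,-0.02,0,0,0,-0.1,0.25],[0,0,0,0,0,0,0.25],[0,0,0,0,0,0,0.5],[0,0,0,0,0,0,0.5],[0,0,0,0,0,0,0.5]]

```text
t: 11.95
ee_pos: [736.1, 179.6, 262.2]
orientation: [3.013, 0.891, -0.0]
ft_force: [0.4, 0.0, -0.2]
width: 43.3
grasp_force: 0.0
```

step_arm:
  targets:
    - [[0,0,0.4,0,0,0,0.5],[0,0,0.6,0,0,0,0.5],[0,0,0.8,0,0,0,0.5],[0,0,0.8,0,0,0,0.5],[0,0,0.4,0,0,0,0.5]]

```text
t: 12.58
ee_pos: [736.4, 179.6, 416.6]
orientation: [3.012, 0.89, 0.008]
ft_force: [-0.3, 0.5, 0.4]
width: 43.7
grasp_force: 0.0
```

step_arm:
  targets:
    - [[-0.2,0.9,0,0,0,0,0.5],[-0.3,0.9,0,0,0,0,0.5],[-0.5,0.9,0,0,0,0,0.5],[-0.6,0.9,0,0,0,0,0.5],[-0.6,0.9,0,0,0,0,0.5]]

```text
t: 13.2
ee_pos: [624.9, 405.7, 412.0]
orientation: [3.013, 0.89, -0.001]
ft_force: [0.9, 0.9, -0.1]
width: 43.9
grasp_force: 0.0
```

step_arm:
  targets:
    - [[-0.8,0.7,0,0,0,0,0.5],[-0.8,0.7,0,0,0,0,0.5],[-0.8,0.7,0,0,0,0,0.5],[-0.8,0.5,0,0,0,0,0.5],[-0.6,0.3,0,0,0,0,0.5]]

```text
t: 13.82
ee_pos: [434.0, 550.6, 412.0]
orientation: [3.012, 0.893, -0.001]
ft_force: [0.6, 0.2, 1.6]
width: 44.2
grasp_force: 0.0
```

```bash
python3 st.py; python3 pk.py 33.8 >/dev/null
python3 - <<'E'
import cv2
a=cv2.imread("pics/scene_f.png");b=cv2.imread("pics/side_f.png")
print(a.shape,b.shape)
E
```

```text
13.825 [433.99065052 550.64361497 411.99891986] r 485.5848523663741 ang 111.0621075504744 yaw-ang -168.04624013365844 qz [-0.001 -0.    -1.   ] [0.62377694 0.19690924 1.55309485] 1.880762691676928
(595, 578, 3) (572, 792, 3)
```

View pics/scene_f.png

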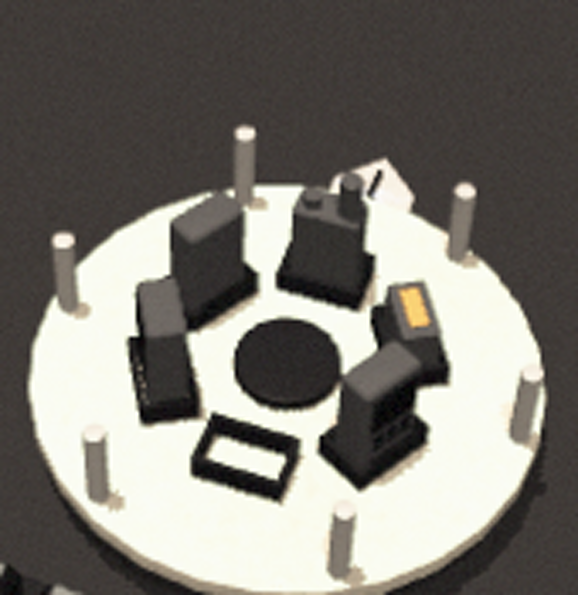

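View pics/side_f.png

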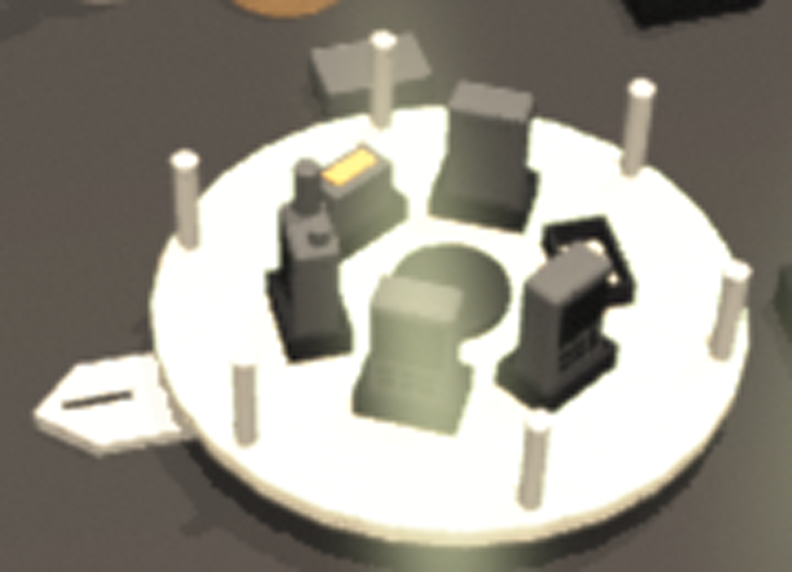

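Both views show the radio by the tongue at scene (325,240) and side (310,270), with every device still upright in its slot. I'll compute the final angle from all six peg tops.

Run:
```python
from h import *
S={"scene":(3.4,265,175,[(245,133),(464,190),(531,374),(343,510),(95,434),(63,241)],(388,160)),"side":(4.4,240,145,[(185,160),(383,41),(641,88),(737,270),(538,418),(244,367)],(36,412))}
for n,(s,x0,y0,pg,t) in S.items():
    d=get_image(n);f=lambda u:((u[0]+.5)/s-.5+x0,(u[1]+.5)/s-.5+y0)
    P=np.array([plane(d,f(u),109) for u in pg]);h=least_squares(lambda a:np.hypot(*(P-a).T)-152,P.mean(0)).x
    a=np.degrees(np.arctan2(*(P-h).T[::-1]))%60;T=plane(d,f(t),12);ft=np.degrees(np.arctan2(*(T-h)[::-1]))
    print(n,h,a.round(1),a.mean(),"front",ft,"peg target",(ft+30)%60)
```

```text
scene [610.05499552  99.39827687] [33.8 34.2 33.4 33.6 34.4 34. ] 33.90358967193645 front -176.2737615155665 peg target 33.72623848443351
side [607.28853753  96.45799841] [33.2 33.4 33.9 34.5 34.4 35.9] 34.18977872671086 front -176.51445719109157 peg target 33.485542808908434
```

The carousel is within about 0.5° of the front and at rest, with the arm clear. Handing in.

```bash
python3 -c "
from workcell import ctrl
print(ctrl.close_job())"
```

```text
the job is handed in; nothing more can be done
None
```

The carousel is turned about 155° clockwise, so the radio stands in line with the tongue to within about 0.5°; the carousel is at rest, the arm is clear, and the job is handed in.

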